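# Clamp a wooden block in a ratchet squeeze clamp

### The arm

A 7-joint arm with a two-finger parallel gripper is mounted at the origin on a cart in front of the work surface, level with it; the furniture and walls round the work are solid. World frame = base frame: x ahead of the robot, y to its left, z up, the work surface at z = 0. Lengths are in m, angles in rad, forces in N, time in s.
With the tool pointing down it reaches from about 0.4 to 0.9 m from the base axis. Payload 5.5 kg.
Tool frame: the origin (TCP) lies midway between the tips of the shut fingers; the grasp point (between the pads) lies 19 mm behind it (manip.grip_depth is the distance from the TCP to the grasp point, in m); z points along the fingers, y is the line along which they close (so a half turn about z gives the same grasp; the last joint's range is limited). The gripper opens to 92 mm and grips with 3 to 60 N. Pads are 19 mm wide; open, the fingers measure 130 mm over their backs; the gripper's body (75 mm by 190 mm) begins 47 mm behind the grasp point.
Start: joints at [-1.083, 0.501, -0.427, 1.55, 0.221, 1.138, -0.21], TCP at [0.145, 0.634, 0.227] pointing down, gripper open.
Joint ranges: [-2.88, 2.88], [-0.31, 2.03], [-1.54, 1.56], [0.2, 2.42], [-1.41, 4.55], [0.19, 2.02], [-2.57, 2.57]. Speed limits (rad/s): [2.57, 2.57, 3.14, 3.14, 3.14, 3.14, 3.14].

### API

Orientations are given as a unit quaternion [x, y, z, w].
In Python, from bench import manip, effector, viewer gives the robot as it stands. Calls block until the motion is done:
- manip.move_pose(position, orientation): joint-space move of the TCP to a pose.
- manip.servo_line(position, ori=None, vel=0.15): straight line of the TCP; ori=None keeps the orientation; vel is the mean speed in m/s.
- manip.movej(angles): joint-space move.
- effector.open_jaws() and effector.close(f_grip=None): open the fingers fully, or close them until they stop; f_grip is the grip in N (None keeps the last).
- manip.sleep(seconds).
- manip.solve_ik(position, orientation): joint angles nearest the present ones, or None.
- viewer.get_image(name): name is "side" or "top"; returns the picture (384x512x3 uint8, red, green, blue); there is no depth.
- viewer.get_calibration(name): a dict with "vfov" (degrees; the focal length in pixels is half the picture's height over the tangent of half this angle, whatever the lens; pixels are square), "cx", "cy" (the principal point, pixels), "eye" and "attitude" of the camera in the world. Camera axes: x right, y down, z forward; pixel columns grow to the right and rows downward; lengths in m; the calibration is good to about 2 mm. A picture is of the moment at which its call begins. get_calibration takes no time and is no camera call.
A pose or a line that the arm cannot do raises manip.PlanningError and nothing moves.
- manip.hand_in(): hands the job in; it is judged then, once.
Readings, each from a call of its own:
- manip.current_clock(): time.
- manip.current_q(): joint angles.
- manip.current_joint_velocities(): joint speeds.
- manip.current_tau(): joint torques, N m.
- manip.current_tool_pos(): TCP position.
- manip.current_tcp_rot(): TCP orientation.
- manip.current_force(): force on the tool from outside, world axes, zero at the start.
- manip.current_wrist_torque(): the same for the moment, N m.
- manip.current_finger_gap(): finger opening in m.
- manip.current_gripper_force(): force on a finger pad.
Only numpy, scipy, OpenCV 4.12 (cv2) and the standard library are available. Lean on these libraries where they do the work, as an engineer would, in place of code of your own. Each camera call takes 0.05 s, during which the arm holds its last target. There are 200 camera calls.

### The job

Take the square wooden block out of the compartment tray and stand it upright and square between the open jaws of the squeeze clamp, then let go of it. Pump the clamp's two levers, squeezing and releasing, until the moving jaw has pressed the block against the fixed jaw, and finish while still squeezing the levers so that the block is held firmly but not crushed: about 15 newtons on the block, never more than 40. Move the jaw only with the levers, never by touching it, and leave everything else where it is.

Things in the scene. Friction and masses are not known exactly. Their poses are not given: they have to be found in the camera images.
- block: Loose square-section wooden block, 34 x 34 mm and 50 mm tall, about 45 g, standing upright in one of the tray's three compartments (any of them). Origin: centre of its underside; z up, x and y normal to its side faces. The four sides are alike.
- peg: Round wooden peg, 34 mm diameter, 50 mm tall, standing in another compartment; stays there. Origin: centre of its underside.
- ring: Wooden ring, 48 mm outside and 24 mm inside diameter, 20 mm thick, lying in another compartment; stays there. Origin: centre of its underside.
- tray: Fixed shallow wooden tray, 94 mm (its x) by 264 mm (its y), walls 20 mm high and 4 mm thick, floor 4 mm thick, with three equal compartments side by side along its y axis, centres at y = -87, 0 and +87 mm. Origin: centre of its underside. It stands to the robot's left, turned by up to 0.2 rad.
- clamp: Fixed ratchet squeeze clamp on a wooden board 110 mm (x) by 360 mm (y), 18 mm thick, on the robot's right, turned up to 0.2 rad. Origin: on the worktop under its middle line; y = direction in which the moving jaw advances. Grey housing 40 mm wide, y = -97 to +13 mm, top at z = 68 mm; a toothed rod runs through it, the moving jaw on its +y end. Both jaws 50 mm wide (x), tops below z = 67 mm.
- clamp_bed (a point): Point on the board's top (18 mm above the worktop) where the block's underside centre is when clamped: 17 mm before the fixed jaw's face. Axes parallel to the clamp's. The block may be stood anywhere along y between the jaws, within 20 mm of the middle line in x; the moving jaw slides it up to the fixed jaw.
- anvil: The fixed jaw: upright steel plate 50 mm wide, 14 mm thick, 46 mm tall. Origin: at the foot of its face (the face looks along the clamp's -y, towards the moving jaw), on the board's top.
- jaw_face (a point): Centre of the moving jaw's pressing face (plate 50 mm wide, 44 mm tall, 12 mm thick, 44 mm above the worktop). At the start it stands 64 to 84 mm from the fixed jaw's face.
- jaw (a joint): Advance of the moving jaw, in m, growing towards the fixed jaw; starts between 0 and 0.020 and is about 0.050 when the block is pressed against the fixed jaw. It slides with about 3.5 N of friction and stays where it is; nothing drives it back.
- clamp_grip (a point): Midpoint between the two lever heads, 131 mm above the worktop, at y = -50 mm of the clamp. Each upright lever ends in a black level bar, 16 mm diameter, 36 mm long, along the clamp's x. Over both heads along y: 60 mm released, 34 mm squeezed home. Squeeze with one finger outside each head, along the clamp's y, from above. The heads close evenly, so this point stays still.
- lever_rear (a joint): Swing of the lever on the -y side: 0 released, 0.185 rad squeezed home. Springs reopen the levers (2.7 N on each head released, 4 N home; in 0.3 s). A full squeeze advances the jaw about 20 mm by a ratchet (teeth 5 mm apart, some lost motion); the jaw stays when the levers are released, and they must open fully (heads 60 mm wide) for the next stroke.
- lever_front (a joint): Swing of the +y lever, always equal to lever_rear. Once the block is pressed home the levers stop short of 0.185 rad (heads over 37 mm wide) and force on the block = about 1.15 x (squeeze on each head - 4 N) - 3.5 N: some 20 N of squeeze gives 15 N. If the levers come fully home, the block is not yet held: release and squeeze again.
- spice_jar: Small spice jar, 47 mm diameter, 98 mm tall, a bystander at the back between tray and clamp; stays. Origin: centre of its underside.
- wool: Dark pad of steel wool, 57 x 80 x 36 mm, a bystander near the front edge between tray and clamp; stays. Origin: centre of its underside.
- opener: Tin opener with black handle, 174 x 41 x 20 mm, lying to the left of the tray; stays. Origin: centre of its underside.
- tin: Low tin, 86 mm diameter, 40 mm tall, at the back behind the clamp; stays. Origin: centre of its underside.

How it is judged:
By the outcome, as a careful person would: the job done as asked, in the order asked, and still so for the second after the job is handed in, while the arm keeps its last pose, push and grip.
It also fails if it takes over 58 s, if anything falls off the work surface, if the arm or the gripper's body presses on something with over 40 N, if the wrist force passes 120 N, or if a joint passes its speed limit or range.

## Working session

There is one attempt and no reset: what is moved stays moved. The work goes in short steps, each a Python script; the robot and the scene stay as the last script left them, time stands still between calls to the robot, and variables do not carry over. Pictures are saved under pics/ and viewed, at most 10 in all, crops included, and the job is handed in when it is done.

```bash
ls; mkdir -p pics; python3 - <<'E'
from bench import manip, effector, viewer
import cv2
for n in ("side","top"):
    im=viewer.get_image(n); cv2.imwrite(f"pics/{n}0.png",cv2.resize(im[:,:,::-1],(800,600),interpolation=cv2.INTER_CUBIC)); cv2.imwrite(f"pics/{n}_raw0.png",im[:,:,::-1])
    print(n,viewer.get_calibration(n))
print(manip.current_clock(),manip.current_tcp_rot(),manip.current_finger_gap(),manip.grip_depth)
E
```

```text
pics
side {'vfov': 44.568908521373686, 'cx': 251.56268309583345, 'cy': 193.59014160294822, 'eye': array([0.15689873, 1.21921509, 1.02079733]), 'attitude': array([-0.14894085,  0.88752137, -0.42933446,  0.07612078])}
top {'vfov': 47.695331516208206, 'cx': 254.26803211054607, 'cy': 194.56288398329718, 'eye': array([0.28954667, 0.12668006, 1.27219913]), 'attitude': array([ 0.74049723, -0.66260612,  0.0736101 , -0.08484422])}
0.1 [ 1.12152002e-01  9.93690690e-01 -8.50894015e-04 -1.27738728e-04] 0.09180359740323786 0.0188
```

View pics/side0.png

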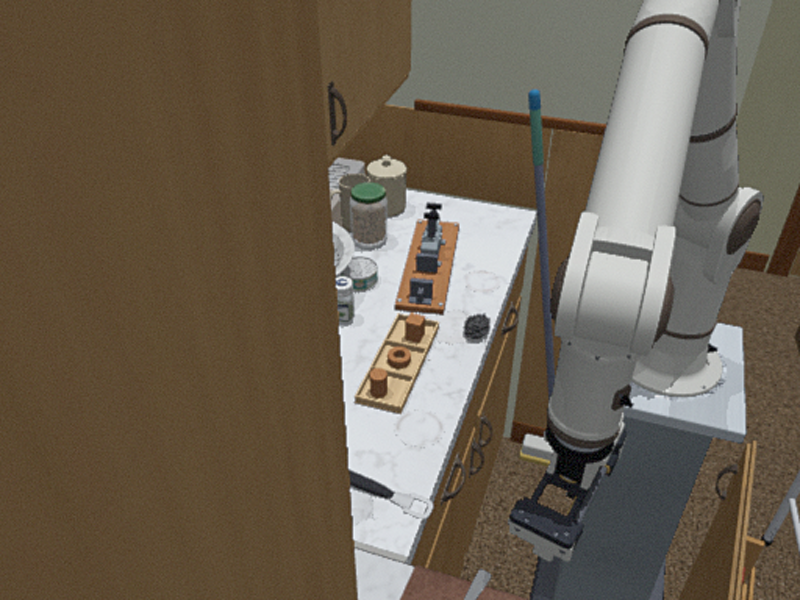

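View pics/top0.png

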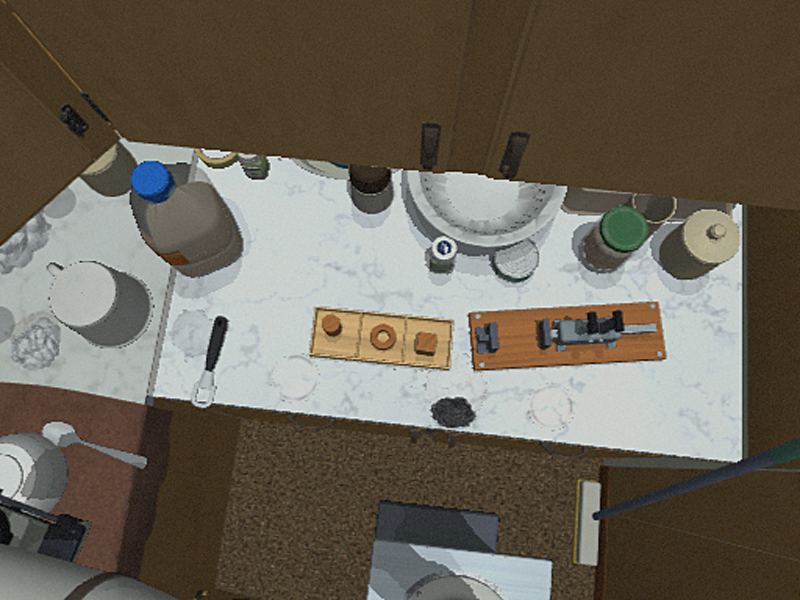

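```bash
cat > crop.py <<'E'
import cv2,numpy as np
def crop(im,x0,y0,w,h,s):
    c=cv2.resize(im[y0:y0+h,x0:x0+w],(w*s,h*s),interpolation=cv2.INTER_CUBIC)
    for x in range(-(-x0//10)*10,x0+w,10):
        cv2.line(c,(int((x-x0+.5)*s),0),(int((x-x0+.5)*s),6),(0,0,255),1); cv2.putText(c,str(x),(int((x-x0+.5)*s)-8,16),0,.35,(0,0,255),1)
    for y in range(-(-y0//10)*10,y0+h,10):
        cv2.line(c,(0,int((y-y0+.5)*s)),(6,int((y-y0+.5)*s)),(0,0,255),1); cv2.putText(c,str(y),(8,int((y-y0+.5)*s)+4),0,.35,(0,0,255),1)
    return c
E
python3 - <<'E'
import cv2,numpy as np
from crop import crop
t=cv2.imread("pics/top_raw0.png"); s=cv2.imread("pics/side_raw0.png")
cv2.imwrite("pics/t1.png",np.vstack([crop(t,192,190,130,49,6),crop(t,297,188,130,51,6)]))
cv2.imwrite("pics/s1.png",np.hstack([crop(s,250,126,48,78,7),crop(s,225,196,60,78,7)]))
E
```

```text
(no output)
```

View pics/t1.png

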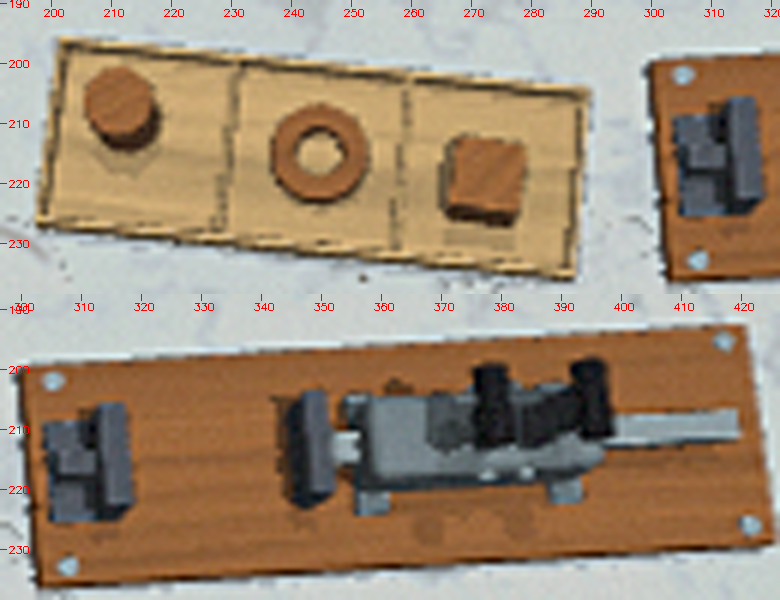

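View pics/s1.png

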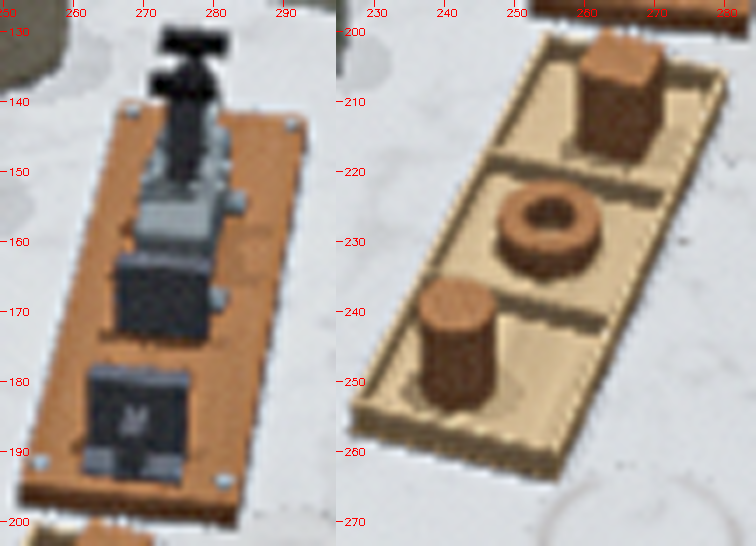

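```bash
cat > geo.py <<'E'
import numpy as np
from scipy.spatial.transform import Rotation as R
from scipy.optimize import least_squares
from bench import viewer
CAL={n:viewer.get_calibration(n) for n in("top","side")}
def project(n,P):
    c=CAL[n]; f=192/np.tan(np.radians(c["vfov"])/2)
    p=R.from_quat(c["attitude"]).inv().apply(np.atleast_2d(P)-c["eye"])
    return np.c_[c["cx"]+f*p[:,0]/p[:,2],c["cy"]+f*p[:,1]/p[:,2]]
def tri(pt,ps):
    r=least_squares(lambda p:np.r_[project("top",p)[0]-pt,project("side",p)[0]-ps],[.55,0,.05]); return r.x,np.abs(r.fun).max()
def fit(local,obs,x0):
    """local pts (known relative), obs list of (view,idx,uv); fits x,y,z,yaw"""
    local=np.array(local,float)
    def res(q):
        W=R.from_euler("z",q[3]).apply(local)+q[:3]
        return np.concatenate([project(v,W[i])[0]-uv for v,i,uv in obs])
    r=least_squares(res,x0,loss="soft_l1"); return r.x,res(r.x)
E
cat > m1.py <<'E'
from geo import *
np.set_printoptions(precision=4,suppress=True)
T1=lambda u,v:np.array([192+u/6-.5,190+v/6-.5]); T2=lambda u,v:np.array([297+u/6-.5,188+(v-294)/6-.5])
S1=lambda u,v:np.array([250+u/7-.5,126+v/7-.5]); S2=lambda u,v:np.array([225+(u-336)/7-.5,196+v/7-.5])
def rect(a,b): return [[a,b,0],[a,-b,0],[-a,-b,0],[-a,b,0]]
def show(n,l,t,s,x0=(.55,0,.03,0)):
    q,r=fit(l,[("top",i,p) for i,p in enumerate(t)]+[("side",i,p) for i,p in enumerate(s)],x0); print(n,q,"\n  res",r)
    return q
show("block top",rect(.017,.017),[T1(455,138),T1(526,141),T1(521,213),T1(449,208)],[S2(600-18,75),S2(600,31),S2(663,46),S2(645,87)][:1]+[S2(600,31),S2(663,46),S2(645,87)])
show("tray rim",rect(.047,.132),[T1(62,38),T1(590,90),T1(574,277),T1(38,226)],[S2(352,405),S2(548,35),S2(724,75),S2(553,462)])
show("board",rect(.055,.18),[T2(18,372),T2(745,325),T2(775,543),T2(40,587)],[S1(20,487),S1(122,105),S1(307,118),S1(237,513)])
for n,a,b in [("headF",T2(491,406),S1(183,86)),("headR",T2(591,399),S1(194,43)),("jawtop+x",T2(302,393),S1(118,255)),("jawtop-x",T2(308,508),S1(212,262))]:
    print(n,*tri(a,b))
# anvil face top edge from top view, z=.064 ; back top edge from side
def onplane(v,uv,z):
    return least_squares(lambda p:project(v,[p[0],p[1],z])[0]-uv,[.55,0]).x
print("anvil face edge",onplane("top",T2(127,402),.064),onplane("top",T2(132,512),.064)," back(side)",onplane("side",S1(90,370),.064),onplane("side",S1(190,378),.064))
E
python3 m1.py
```

```text
block top [0.5041 0.1019 0.0535 0.035 ] 
  res [-0.1116 -0.737  -0.0457 -0.3508  0.0261 -0.5759  0.0543 -0.6408  0.1123
  0.1882  0.4841  0.0963  1.5143 -0.1507  1.2967  0.4362]
tray rim [0.5107 0.1858 0.0164 0.0087] 
  res [-0.2786 -0.9102  0.4271 -0.7107  0.3719 -0.3253 -0.4435 -1.0093  0.272
  0.6866  0.3073  0.2931  1.8555  0.1446  1.5706 -0.1573]
board [ 0.5526 -0.1589  0.0151  0.1709] 
  res [ 0.1419 -1.363  -0.1206 -0.6735  0.3528 -0.3106 -0.3869 -0.2569  0.4586
  0.3987  0.351   0.1375  1.1103  0.5088  1.2455 -0.1962]
headF [ 0.5551 -0.1733  0.133 ] 0.8569899441638427
headR [ 0.5631 -0.2177  0.132 ] 0.7071128289537683
jawtop+x [ 0.5658 -0.1007  0.0727] 0.9115970910626743
jawtop-x [ 0.5136 -0.1062  0.0753] 2.0212995457499687
anvil face edge [ 0.5522 -0.0207] [ 0.5001 -0.0272]  back(side) [ 0.5557 -0.0139] [ 0.5073 -0.0234]
```

```bash
cat > rob.py <<'E'
import numpy as np
from scipy.spatial.transform import Rotation as R
from bench import manip, effector, viewer
np.set_printoptions(precision=4,suppress=True)
def quat(phi):
    y=np.array([np.cos(phi),np.sin(phi),0]); z=np.array([0,0,-1.])
    return R.from_matrix(np.c_[np.cross(y,z),y,z]).as_quat()
def best(p,phi):
    """choose the half turn with the smaller last-joint excursion"""
    c=[]
    for f in (phi,phi+np.pi):
        q=manip.solve_ik(p,quat(f))
        if q is not None: c.append((abs(q[6]),f,q))
    c.sort(key=lambda t:t[0]); return c[0][1],c[0][2]
def stat(): print("t",manip.current_clock(),"tcp",np.array(manip.current_tool_pos()),"F",np.array(manip.current_force()),"gap",manip.current_finger_gap(),"gf",manip.current_gripper_force())
E
python3 - <<'E'
from rob import *
B=np.array([.505,.102]); yaw=.035
f,q=best([*B,.14],yaw); print(f,np.array(q))
manip.move_pose([*B,.14],quat(f)); stat()
manip.servo_line([*B,.027]); stat()
effector.close(15); stat()
manip.servo_line([*B,.16],vel=.1); stat()
import cv2
from crop import crop
s=viewer.get_image("side")[:,:,::-1]; t=viewer.get_image("top")[:,:,::-1]
cv2.imwrite("pics/g.png",np.hstack([crop(s,220,140,80,110,5),crop(t,220,150,80,110,5)]))
E
```

```text
0.035 [-0.3173  0.3403  0.0784  1.9787 -0.0356  0.8239 -0.1842]
t 2.4083 tcp [0.505  0.1036 0.1401] F [ 0.1149 -0.3085  0.1546] gap 0.09152418537178254 gf 0.0
t 3.3083 tcp [0.5057 0.1023 0.0276] F [0.2715 0.0894 0.5092] gap 0.09232014512660844 gf 0.0
t 4.2333 tcp [0.505 0.102 0.027] F [-0.0632  0.6056 -1.051 ] gap 0.0348634738380697 gf 14.45633721188642
t 5.7167 tcp [0.5045 0.1018 0.1593] F [ 1.3525  0.2567 -0.4632] gap 0.034815263539379665 gf 14.461430697119795
```

View pics/g.png

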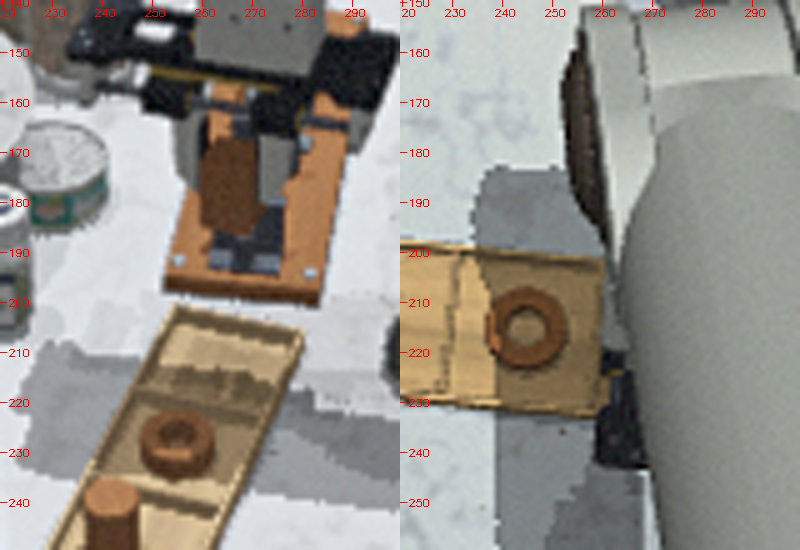

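```bash
python3 - <<'E'
from geo import *
for x in (-.017,.017):
  w=R.from_euler("z",.035).apply([x,.017,0])+[.5045,.1018,.1363]
  print(x,project("side",w))
E
cat >> m1.py <<'E'
C=np.array([.5526,-.1589]); yaw=.171
# per-view estimates of clamp frame coords (about board centre) on known planes
def loc(p): return R.from_euler("z",-yaw).apply([*(p-C),0])[:2]
for n,v,uv,z in [("anvil","top",T2(127,402),.064),("anvil","top",T2(132,512),.064),("anvback","side",S1(90,370),.064),("anvback","side",S1(190,378),.064),
 ("jaw","top",T2(302,393),.066),("jaw","top",T2(308,508),.066),("jaw","side",S1(118,255),.066),("jaw","side",S1(212,262),.066),("hF","top",T2(491,406),.131),("hR","top",T2(591,399),.131),("hF","side",S1(183,86),.131),("hR","side",S1(194,43),.131),
 ("bd","top",T2(18,372),.018),("bd","top",T2(745,325),.018),("bd","top",T2(775,543),.018),("bd","side",S1(20,487),.018),("bd","side",S1(237,513),.018),("bd","side",S1(307,118),.018),("bd","side",S1(122,105),.018)]:
    p=onplane(v,uv,z); print(n,v,p,loc(p))
E
python3 m1.py | tail -19
```

```text
-0.017 [[270.27956504 187.82488646]]
0.017 [[259.7360691  185.90704209]]
anvil top [ 0.5522 -0.0207] [0.0232 0.1362]
anvil top [ 0.5001 -0.0272] [-0.0293  0.1387]
anvback side [ 0.5557 -0.0139] [0.0277 0.1423]
anvback side [ 0.5073 -0.0234] [-0.0216  0.1413]
jaw top [ 0.5652 -0.1022] [0.0221 0.0537]
jaw top [ 0.5107 -0.1085] [-0.0327  0.0568]
jaw side [ 0.5723 -0.1104] [0.0276 0.0445]
jaw side [ 0.5248 -0.1197] [-0.0208  0.0433]
hF top [ 0.5538 -0.174 ] [-0.0014 -0.0151]
hR top [ 0.5619 -0.2181] [-0.0009 -0.06  ]
hF side [ 0.5593 -0.1768] [ 0.0036 -0.0188]
hR side [ 0.5664 -0.2197] [ 0.0032 -0.0623]
bd top [0.5713 0.0281] [0.0503 0.1811]
bd top [ 0.6346 -0.3263] [ 0.0523 -0.1789]
bd top [ 0.5274 -0.3435] [-0.0563 -0.1777]
bd side [0.5772 0.0297] [0.0563 0.1817]
bd side [0.4706 0.015 ] [-0.0512  0.1853]
bd side [ 0.5331 -0.3434] [-0.0506 -0.1785]
bd side [ 0.6377 -0.323 ] [ 0.0559 -0.1762]
```

```bash
python3 - <<'E'
from rob import *
P=np.array([.5362,-.0525]); q=quat(.171)
manip.move_pose([*P,.13],q); stat()
manip.servo_line([*P,.047],q,vel=.1); stat()
z=.047; f0=manip.current_force()[2]
while z>.0385:
    z-=.001; manip.servo_line([*P,z],q,vel=.02)
    f=manip.current_force()[2]; print(round(z,4),f)
    if f-f0>2: break
stat()
effector.open_jaws(); stat()
manip.servo_line([*P,.15],q,vel=.2)
f,j=best([.5615,-.197,.2],.171+np.pi/2); print(f,j)
manip.move_pose([.5615,-.197,.2],quat(f)); stat()
import cv2
from crop import crop
s=viewer.get_image("side")[:,:,::-1]; t=viewer.get_image("top")[:,:,::-1]
cv2.imwrite("pics/p.png",np.hstack([crop(s,240,100,66,100,6),crop(t,290,165,66,100,6)]))
E
```

```text
t 6.5 tcp [ 0.5359 -0.0526  0.1295] F [ 0.3944 -0.0584 -0.3372] gap 0.0346953153677502 gf 14.461542059434578
t 7.4833 tcp [ 0.5368 -0.0525  0.0475] F [ 0.4485 -0.6993 -0.2618] gap 0.03535730486114303 gf 14.461425051558763
0.046 -0.5871477365539527
0.045 0.7136243816753032
0.044 0.5064052590493817
0.043 -0.12389127187748977
0.042 -1.3575388882250508
0.041 -0.3979842416495873
0.04 8.573137562778754
t 9.2333 tcp [ 0.5363 -0.0526  0.0409] F [-2.6334 -0.5984  8.5731] gap 0.03510164231305451 gf 14.606724159966689
t 10.2667 tcp [ 0.5362 -0.0525  0.04  ] F [-0.6894 -0.4743 -0.0624] gap 0.09197156264717742 gf 0.0
4.88338898038469 [-0.0912  0.4307  0.4994  1.7464 -0.2362  1.0243 -0.9063]
t 12.05 tcp [ 0.5608 -0.196   0.1986] F [ 0.5476  0.5926 -0.5744] gap 0.09185787473071669 gf 0.0
```

View pics/p.png

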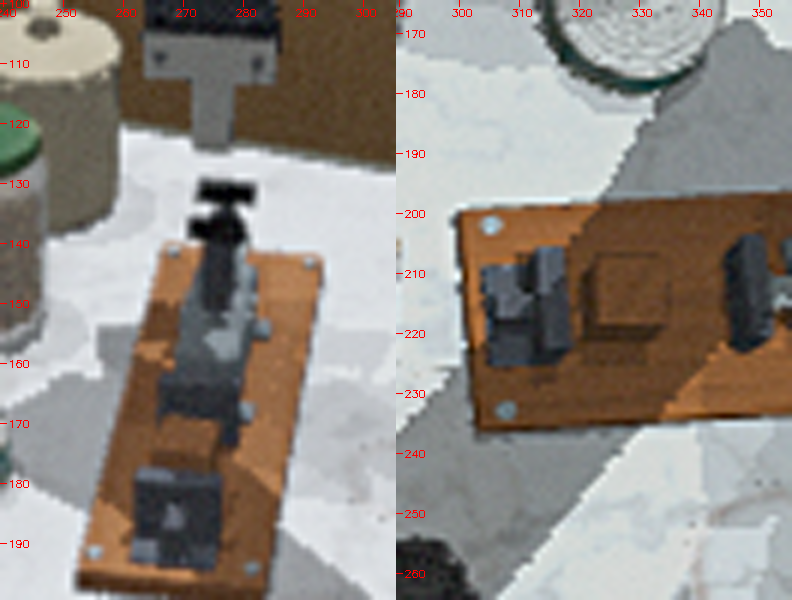

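```bash
cat > sq.py <<'E'
from rob import *
yc=np.array([-np.sin(.171),np.cos(.171),0])
def squeeze(f):
    effector.close(f); manip.sleep(.2); stat(); print("  Fy clamp",manip.current_force()@yc)
E
python3 - <<'E'
from sq import *
manip.servo_line([.5615,-.197,.112],vel=.15); stat()
squeeze(12)
E
```

```text
t 12.8833 tcp [ 0.562  -0.1973  0.1126] F [ 0.8594  0.0214 -0.2679] gap 0.09186808793338787 gf 0.0
t 14.0333 tcp [ 0.562  -0.1961  0.1142] F [-4.6682  4.3226 14.8634] gap 0.03289790865296575 gf 11.999598741531372
  Fy clamp 5.053926622535089
```

```bash
python3 - <<'E'
from sq import *
p=np.array([.5615,-.197,.1125])+.002*yc
effector.open_jaws(); manip.servo_line(p,vel=.05); manip.sleep(.3); stat()
for i in range(3):
    squeeze(12)
    if manip.current_finger_gap()>.0365: break
    effector.open_jaws(); manip.sleep(.4)
E
```

```text
t 15.6333 tcp [ 0.5612 -0.1951  0.1125] F [-0.5057 -0.2737  0.1377] gap 0.09198460975148331 gf 0.0
t 16.7833 tcp [ 0.5616 -0.1962  0.1148] F [-5.476   0.0087 14.9555] gap 0.03298870908693222 gf 12.000535279512405
  Fy clamp 0.9404018694209084
t 19.25 tcp [ 0.5615 -0.1962  0.1143] F [-3.0553 -1.1057 11.0575] gap 0.04303453152397776 gf 12.000382393598557
  Fy clamp -0.5696308848040793
```

```bash
python3 - <<'E'
from sq import *
squeeze(20)
import cv2
from crop import crop
s=viewer.get_image("side")[:,:,::-1]; t=viewer.get_image("top")[:,:,::-1]
cv2.imwrite("pics/c.png",np.hstack([crop(s,240,100,66,100,6),crop(t,290,165,66,100,6)]))
E
```

```text
t 19.6667 tcp [ 0.5615 -0.1963  0.1143] F [-4.3985 -0.9462 11.8802] gap 0.04251891009299299 gf 20.000815987586975
  Fy clamp -0.1839323758105602
```

View pics/c.png

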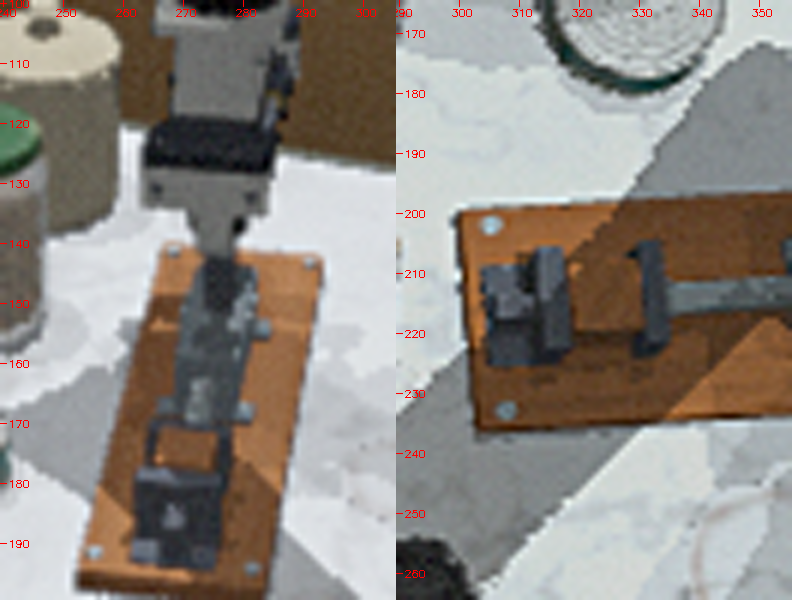

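The block sits square between the fixed jaw (column about 318) and the moving jaw (about 331) in the top view. The squeeze holds at 20 N with the heads about 42.5 mm wide, so the levers have stopped short of home.

```bash
python3 - <<'E'
from sq import *
manip.sleep(.5); stat(); print(manip.hand_in())
E
```

```text
t 20.2667 tcp [ 0.5615 -0.1963  0.1143] F [-3.2041 -2.0958 10.6985] gap 0.0428462826191467 gf 20.000855326652527
the job is handed in; nothing more can be done
None
```

The block stands upright and square, pressed against the fixed jaw. I handed the job in at about 20 s, still squeezing the levers at 20 N, which by the task's formula is about 15 N on the block.

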